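# Put the lids back on the storage canisters

### The job

Four washed storage canisters, a large and a small one in blue and the same in ochre yellow, stand open on the worktop with their lids lying scattered among them. Close each canister with its own lid, the one of the same colour and the same size, so that every lid sits level and fully home in the mouth. Lower the lids in without dropping them, keep the canisters upright where they stand, and leave the cup and the tea tin alone.

Things in the scene. Friction and masses are not known exactly. Their poses are not given: they have to be found in the camera images.
- canister_blue_large: the large blue canister: open round stoneware jar, dark blue glaze, outside 92 mm across and 92 mm high, round mouth 82 mm across, hollow and empty, loose, about 0.6 kg. Origin at the centre of its underside on the worktop; z up along its axis; turned any way. The rim lies 92 mm above the origin.
- lid_blue_large_center (a point): the large blue lid, dark blue glaze, lying knob up; point on its axis, half-way up its 49 mm, z up. From below: tapered white plug 14 mm deep (62 to 77 mm across, guides itself in); plate 92 mm across, 7 mm thick, top 3.5 mm below the point; straight pale wooden knob 26 mm across, 28 mm high. Plate flat on the rim: point 102.5 mm above the canister's origin. 0.18 kg
- canister_blue_small: the small blue canister: open round stoneware jar, dark blue glaze, outside 70 mm across and 74 mm high, round mouth 60 mm across, hollow and empty, loose, about 0.42 kg. Origin at the centre of its underside on the worktop; z up along its axis; turned any way. The rim lies 74 mm above the origin.
- lid_blue_small_center (a point): the small blue lid, dark blue glaze, lying knob up; point on its axis, half-way up its 49 mm, z up. From below: tapered white plug 14 mm deep (40 to 55 mm across, guides itself in); plate 70 mm across, 7 mm thick, top 3.5 mm below the point; straight pale wooden knob 26 mm across, 28 mm high. Plate flat on the rim: point 84.5 mm above the canister's origin. 0.11 kg
- canister_ochre_large: the large ochre canister: open round stoneware jar, ochre-yellow glaze, outside 92 mm across and 92 mm high, round mouth 82 mm across, hollow and empty, loose, about 0.6 kg. Origin at the centre of its underside on the worktop; z up along its axis; turned any way. The rim lies 92 mm above the origin.
- lid_ochre_large_center (a point): the large ochre lid, ochre-yellow glaze, lying knob up; point on its axis, half-way up its 49 mm, z up. From below: tapered white plug 14 mm deep (62 to 77 mm across, guides itself in); plate 92 mm across, 7 mm thick, top 3.5 mm below the point; straight pale wooden knob 26 mm across, 28 mm high. Plate flat on the rim: point 102.5 mm above the canister's origin. 0.18 kg
- canister_ochre_small: the small ochre canister: open round stoneware jar, ochre-yellow glaze, outside 70 mm across and 74 mm high, round mouth 60 mm across, hollow and empty, loose, about 0.42 kg. Origin at the centre of its underside on the worktop; z up along its axis; turned any way. The rim lies 74 mm above the origin.
- lid_ochre_small_center (a point): the small ochre lid, ochre-yellow glaze, lying knob up; point on its axis, half-way up its 49 mm, z up. From below: tapered white plug 14 mm deep (40 to 55 mm across, guides itself in); plate 70 mm across, 7 mm thick, top 3.5 mm below the point; straight pale wooden knob 26 mm across, 28 mm high. Plate flat on the rim: point 84.5 mm above the canister's origin. 0.11 kg
- cup_center (a point): bystander: white espresso cup with a green band and a ring handle, 63x88x51 mm, standing on a wooden coaster 8 mm thick at the left; this point is in the middle of its bowl, half-way up. Leave it alone.
- tin_center (a point): bystander: round dark green tea tin with a tan lid, 69 mm across and 89 mm high, at the right end of the work; this point is on its axis, half-way up. Leave it alone. (Behind all the work stand fixed wall shelves: upright posts with their faces at x = 0.56 near y = -0.08 and y = 0.51, a shelf edge at x = 0.60, z = 0.32, with a big vase on it near y = -0.28; keep the wrist clear of them.)
There are look-alikes about, which are no part of the job. Leave any purple look-alike of the canister_blue_large alone.

How it is judged:
At the end, for the whole second after the job is handed in: Each of the four lids sits in the canister of its own colour and size: within 8 mm of the canister's axis, at its seated height within 3 mm, level within 0.06 rad (3.4 degrees) and at rest; all four canisters stand upright on the worktop (horizontal distance between lid_blue_large_center and canister_blue_large below 0.008 m and z of lid_blue_large_center in the frame of canister_blue_large between 0.0995 and 0.1055 m and angle between each of lid_blue_large_center, canister_blue_large, lid_blue_small_center, canister_blue_small, lid_ochre_large_center, canister_ochre_large, lid_ochre_small_center, canister_ochre_small's own z axis and vertical below 0.06 rad and height (world z) of each of canister_blue_large, canister_blue_small, canister_ochre_large, canister_ochre_small below 0.005 m and linear speed of each of lid_blue_large, lid_blue_small, lid_ochre_large, lid_ochre_small below 0.02 m/s and horizontal distance between lid_blue_small_center and canister_blue_small below 0.008 m and z of lid_blue_small_center in the frame of canister_blue_small between 0.0815 and 0.0875 m and horizontal distance between lid_ochre_large_center and canister_ochre_large below 0.008 m and z of lid_ochre_large_center in the frame of canister_ochre_large between 0.0995 and 0.1055 m and horizontal distance between lid_ochre_small_center and canister_ochre_small below 0.008 m and z of lid_ochre_small_center in the frame of canister_ochre_small between 0.0815 and 0.0875 m); the robot touches nothing.
It fails at once if a lid is dropped: it falls free faster than 0.75 m/s, a fall of about 30 mm ((linear speed of lid_blue_large above 0.75 m/s and contact force between the fingers and lid_blue_large below 0.05 N) or (linear speed of lid_blue_small above 0.75 m/s and contact force between the fingers and lid_blue_small below 0.05 N) or (linear speed of lid_ochre_large above 0.75 m/s and contact force between the fingers and lid_ochre_large below 0.05 N) or (linear speed of lid_ochre_small above 0.75 m/s and contact force between the fingers and lid_ochre_small below 0.05 N)).
It fails at once if a canister is pushed more than 40 mm from where it stood, or is tipped by more than 20 degrees (distance of any of canister_blue_large, canister_blue_small, canister_ochre_large, canister_ochre_small from where it was at the start of the episode above 0.04 m or angle between any of canister_blue_large, canister_blue_small, canister_ochre_large, canister_ochre_small's own z axis and vertical above 0.35 rad).
It fails at once if the cup or the tea tin is moved by more than 20 mm (distance of any of cup_center, tin_center from where it was at the start of the episode above 0.02 m).
It also fails if it takes over 128 s, if anything falls off the work surface, if the arm or the gripper's body presses on something with over 40 N, if the wrist force passes 120 N, or if a joint passes its speed limit or range.

### The arm

A 6-joint arm with a two-finger parallel gripper is mounted at the origin on a cart in front of the work surface, level with it; the furniture and walls round the work are solid. World frame = base frame: x ahead of the robot, y to its left, z up, the work surface at z = 0. Lengths are in m, angles in rad, forces in N, time in s.
With the tool pointing down it reaches from about 0.35 to 0.975 m from the base axis. Payload 4.9 kg.
Tool frame: the origin (TCP) lies at the very end of the fingers, on their centre line; the grasp point (between the pads) lies 19 mm behind it; z points along the fingers, y is the line along which they close (so a half turn about z gives the same grasp; the last joint's range is limited). The gripper opens to 85 mm and grips with 20 to 120 N. Pads are 22 mm wide; open, the fingers measure 114 mm over their backs; the gripper's body (76 mm by 85 mm) begins 54 mm behind the grasp point. The pads swing forward as they close: fully open they stand 13 mm farther back than shut.
Start: joints at [-1.438, 0.053, 1.613, -0, 1.476, -0.119], TCP at [0.156, -0.605, 0.231] pointing down, gripper open.
Joint ranges: [-3.01, 3.01], [-1.01, 2.22], [0.06, 2.58], [-1.02, 4.17], [0.09, 2.62], [-3.14, 3.14]. Speed limits (rad/s): [2.57, 2.57, 3.14, 3.14, 3.14, 3.14].

### API

Orientations are given as a rotation vector (axis times angle).
In Python, from plant import ctrl, grab_frame, get_calibration gives the robot as it stands. Calls block until the motion is done:
- ctrl.move_ptp(position, orientation): joint-space move of the TCP to a pose.
- ctrl.servo_line(position, frame=None, velocity=0.15, until_force=None): straight line of the TCP; frame=None keeps the orientation; velocity is the mean speed in m/s. With until_force (N) it stops when the force on the tool has changed by that much, and returns True; else False.
- ctrl.move_j(angles): joint-space move.
- ctrl.set_gripper(opening, strength=None): finger opening in m; strength is the grip in N (None keeps the last); returns when the fingers have stopped.
- ctrl.pause(seconds).
- ctrl.ik(position, orientation): joint angles nearest the present ones, or None.
- ctrl.read_state(): the state.
- grab_frame(name): name is "side" or "top"; returns the picture (420x560x3 uint8, red, green, blue); there is no depth.
- get_calibration(name): a dict with "fovy" (degrees; the focal length in pixels is half the picture's height over the tangent of half this angle, whatever the lens; pixels are square), "cx", "cy" (the principal point, pixels), "T" (4x4, takes a point from camera to world coordinates). Camera axes: x right, y up, looking along -z (the intrinsics and any distortion apply to the point x, -y, -z); pixel columns grow to the right and rows downward; lengths in m; the calibration is good to about 2 mm. A picture is of the moment at which its call begins. get_calibration takes no time and is no camera call.
A pose or a line that the arm cannot do raises ctrl.PlanningError and nothing moves.
- ctrl.hand_in(): hands the job in; it is judged then, once.
The state is a dict: "time_s": time; "joint_pos": joint angles; "joint_vel": joint speeds; "joint_efforts": joint torques, N m; "tcp_pos": TCP position; "eef_rot": TCP orientation; "force": force on the tool from outside, world axes, zero at the start; "ft_torque": the same for the moment, N m; "finger_gap": finger opening in m; "grip_force": force on a finger pad.
Only numpy, scipy, OpenCV 4.12 (cv2) and the standard library are available. Lean on these libraries where they do the work, as an engineer would, in place of code of your own. Each camera call takes 0.05 s, during which the arm holds its last target. There are 200 camera calls.

## Working session

There is one attempt and no reset: what is moved stays moved. The work goes in short steps, each a Python script; the robot and the scene stay as the last script left them, time stands still between calls to the robot, and variables do not carry over. Pictures are saved under pics/ and viewed, at most 14 in all, crops included, and the job is handed in when it is done.

```bash
mkdir -p pics; ls; python3 - <<'E'
from plant import ctrl, grab_frame, get_calibration
import cv2
for n in("side","top"):
    c=get_calibration(n);print(n,{k:(v.round(4).tolist() if hasattr(v,'round') and k=='T' else v) for k,v in c.items()})
    cv2.imwrite(f"pics/{n}0.png",cv2.resize(grab_frame(n)[:,:,::-1],(800,600),interpolation=cv2.INTER_CUBIC)); cv2.imwrite(f"{n}0raw.png",grab_frame(n)[:,:,::-1])
print(ctrl.read_state())
E
```

```text
pics
side {'fovy': 43.020537755582154, 'cx': 283.8244527138182, 'cy': 213.50269621142706, 'T': [[0.9108, 0.2121, -0.3542, -0.3714], [-0.4128, 0.4525, -0.7905, -1.7131], [-0.0074, 0.8662, 0.4997, 1.0593], [0.0, 0.0, 0.0, 1.0]]}
top {'fovy': 47.92091179141936, 'cx': 286.4589740897235, 'cy': 204.82690473727345, 'T': [[0.0059, 0.9972, -0.0745, 0.2549], [-0.9999, 0.0066, 0.0082, -0.0912], [0.0087, 0.0745, 0.9972, 1.5045], [0.0, 0.0, 0.0, 1.0]]}
{'time_s': 0.2, 'joint_pos': array([-1.43797558e+00,  5.31417656e-02,  1.61376770e+00, -1.21601161e-05,
        1.47600143e+00, -1.19028675e-01]), 'joint_vel': array([-7.80592785e-05, -6.17876580e-04, -6.40496102e-03, -3.13777185e-04,
       -2.68653189e-04, -2.58218031e-04]), 'joint_efforts': array([ 2.62487729e-04, -3.93673754e+01, -3.70205033e+01, -1.54050799e-04,
        4.89656508e-03,  2.07512706e-06]), 'tcp_pos': array([ 0.15567414, -0.6048935 ,  0.23051079]), 'eef_rot': array([-3.11540947e+00, -3.94395713e-01,  3.32790776e-05]), 'force': array([0.09914373, 0.36489669, 0.58548249]), 'ft_torque': array([-0.0181362 , -0.01722528, -0.0001818 ]), 'grip_force': 0.0, 'finger_gap': 0.08529455698127879}
```

View pics/top0.png

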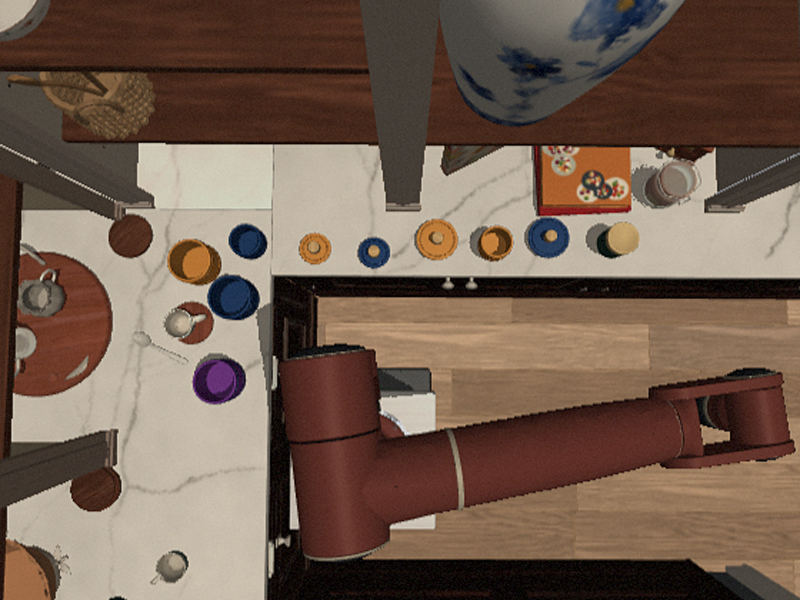

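View pics/side0.png

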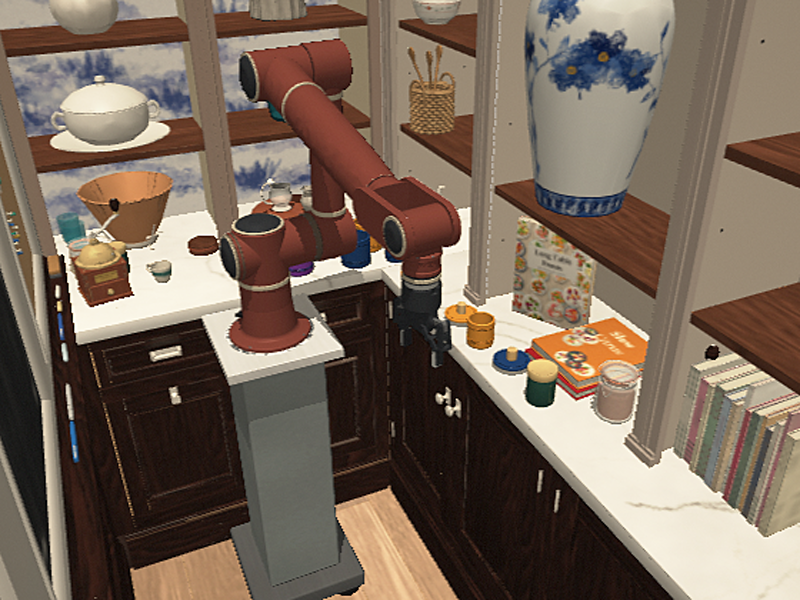

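Candidates in the top view at 800×600:

- **Canisters:** blue large (233,297), blue small (247,240), ochre large (194,261), ochre small (496,242). The purple look-alike is at (219,381) and stays untouched.
- **Lids:** ochre small (315,247), blue small (373,251), ochre large (437,239), blue large (548,238).
- **Bystanders:** cup (180,322), tin (620,240).

The large and small canisters are told apart by diameter. Next I measure.

```bash
cat > h.py <<'E'
import numpy as np, cv2
from scipy.optimize import least_squares
from plant import ctrl, grab_frame, get_calibration
HUE={'b':(100,122),'o':(10,28)}
def rays(uv,c):
    f=210/np.tan(np.radians(c['fovy']/2)); uv=np.asarray(uv,float)
    d=np.c_[(uv[:,0]-c['cx'])/f,-(uv[:,1]-c['cy'])/f,-np.ones(len(uv))]
    return c['T'][:3,3],d@c['T'][:3,:3].T
def plane(uv,c,z):
    o,d=rays(uv,c); z=np.asarray(z,float)
    return o[:2]+d[:,:2]*((z-o[2])/d[:,2])[:,None]
def locate(img,seed,col,ztop,zbot,c,half=30):
    """outline: far half lies on the top edge (ztop), near half on the bottom edge (zbot)"""
    x0,y0=int(seed[0]-half),int(seed[1]-half); K=6
    crop=cv2.resize(img[y0:y0+2*half,x0:x0+2*half],None,fx=K,fy=K,interpolation=cv2.INTER_CUBIC)
    h=cv2.cvtColor(crop,cv2.COLOR_RGB2HSV); lo,hi=HUE[col]
    m=cv2.inRange(h,(lo,110,25),(hi,255,255))
    m=cv2.morphologyEx(m,cv2.MORPH_OPEN,np.ones((13,13)))
    cs=cv2.findContours(m,0,cv2.CHAIN_APPROX_NONE)[0]
    ct=min(cs,key=lambda q:-cv2.contourArea(q)+0*len(q))
    hull=cv2.convexHull(ct); mm=np.zeros_like(m); cv2.fillPoly(mm,[hull],255)
    ct=cv2.findContours(mm,0,cv2.CHAIN_APPROX_NONE)[0][0][:,0]
    uv=(ct+.5)/K-.5+[x0,y0]
    P0=plane(uv,c,np.full(len(uv),(ztop+zbot)/2)); cen=P0.mean(0)
    out=cen-c['T'][:2,3]; out/=np.linalg.norm(out)
    s=(P0-cen)@out; r=np.ptp(s)/2; k=abs(s)>.25*r
    P=plane(uv,c,np.where(s>0,ztop,zbot))[k]
    q=least_squares(lambda p:np.hypot(*(P-p[:2]).T)-p[2],[*cen,r],loss='soft_l1',f_scale=.002)
    return q.x,np.sqrt(np.mean(q.fun**2)),hull[:,0]/K+[x0,y0]
SEED={'cbl':(163,208),'cbs':(173,168),'col':(136,183),'cos':(347,170),
      'los':(220,173),'lbs':(261,176),'lol':(306,167),'lbl':(383,167)}
def all_(img,c,names=SEED):
    R={}
    for n in names:
        zt,zb=((.092 if n[2]=='l' else .074),0) if n[0]=='c' else (.021,.014)
        R[n]=locate(img,SEED[n],n[1],zt,zb,c,24 if n[0]=='c' and n[2]=='l' else 20)
    return R
E
python3 - <<'E'
from h import *
img=cv2.imread('top0raw.png')[:,:,::-1].copy(); c=get_calibration('top')
R=all_(img,c)
v=cv2.resize(img[130:260,100:420],None,fx=2.5,fy=2.5,interpolation=cv2.INTER_CUBIC)[:,:,::-1].copy()
for n,(x,e,h) in R.items():
    print(n,x.round(4),'rms',e.round(4)); cv2.polylines(v,[((h-[100,130]+.5)*2.5).astype(int)],True,(0,255,0),1)
cv2.imwrite('pics/seg.png',v)
np.savez('pos.npz',**{n:x[:3] for n,(x,_,_) in R.items()})
for p in R: pass
print('cup/tin/post approx',plane([[127,226],[434,167],[283,145]],c,[.05,.089,0]).round(3))
E
```

```text
cbl [0.3513 0.2764 0.0425] rms 0.0009
cbs [0.4749 0.2515 0.0314] rms 0.001
col [0.4274 0.3631 0.0441] rms 0.0006
cos [ 0.4744 -0.2893  0.0335] rms 0.0006
los [0.4637 0.1073 0.0342] rms 0.0004
lbs [ 0.4553 -0.0235  0.0328] rms 0.0007
lol [ 0.4861 -0.1627  0.0454] rms 0.0003
lbl [ 0.4921 -0.4111  0.0436] rms 0.0006
cup/tin/post approx [[ 0.295  0.386]
 [ 0.479 -0.549]
 [ 0.561 -0.091]]
```

View pics/seg.png

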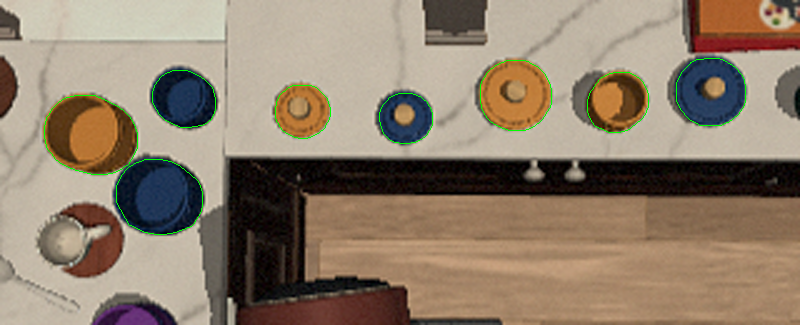

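All eight outlines fit with sub-mm residuals, and the radii match the large/small choices. The crop confirms the selection, and purple is left out. I start with the large blue lid.

```bash
cat >> h.py <<'E'
from scipy.spatial.transform import Rotation as Ro
def ori(p):
    t=np.arctan2(p[1],p[0])+np.pi/2          # tool x tangential, fingers close radially (j6 ~ 0)
    X=np.array([np.cos(t),np.sin(t),0]);Z=np.array([0,0,-1.])
    r=Ro.from_matrix(np.c_[X,np.cross(Z,X),Z]).as_rotvec()
    return r if r[0]<0 else -r
def st(tag):
    s=ctrl.read_state(); print(tag,'t%.1f'%s['time_s'],'tcp',s['tcp_pos'].round(4),'F',s['force'].round(1),'gap %.4f grip %.1f'%(s['finger_gap'],s['grip_force']),'j6 %.2f'%s['joint_pos'][5]); return s
ZC=.20
def pick(p,first=False,zp=.0245):
    o=ori(p); ctrl.set_gripper(.056,40)
    if first: ctrl.move_ptp([*p,ZC],o)
    else: go(p,ZC)
    ctrl.servo_line([*p,.075],velocity=.15)
    print('bump' if ctrl.servo_line([*p,zp],velocity=.06,until_force=8) else 'clear'); st('down')
    ctrl.set_gripper(.015,40); s=st('gripped')
    ctrl.servo_line([*p,.06],velocity=.08); ctrl.servo_line([*p,ZC],velocity=.2); st('lifted')
    return s['tcp_pos'][2]-.0245
def go(p,z):
    s=ctrl.read_state()['tcp_pos']; q=np.array([min(s[0],.43),s[1]]); r=np.array([min(p[0],.43),p[1]])
    for w in (q,r,p):
        if np.hypot(*(w-ctrl.read_state()['tcp_pos'][:2]))>.004: ctrl.servo_line([*w,z],ori(w),velocity=.22)
def place(p,h,dz,drop=True):
    go(p,ZC); zs=h+.0105+dz                     # tcp height when seated
    ctrl.servo_line([*p,zs+.022],velocity=.15)
    print('contact',ctrl.servo_line([*p,zs-.003],velocity=.025,until_force=5)); s=st('seat'); print('above seat %.4f'%(s['tcp_pos'][2]-zs))
    return s['tcp_pos'][2]-zs
def release():
    s=ctrl.read_state()['tcp_pos']; ctrl.set_gripper(.05)
    ctrl.servo_line([s[0],s[1],s[2]+.05],velocity=.08); ctrl.servo_line([s[0],s[1],ZC],velocity=.2); st('released')
P=lambda n:np.load('pos.npz')[n][:2]
def snap(name,x,y,w,h,k,cam='top'):
    i=grab_frame(cam)[y:y+h,x:x+w]; cv2.imwrite(f'pics/{name}.png',cv2.resize(i[:,:,::-1],None,fx=k,fy=k,interpolation=cv2.INTER_CUBIC))
E
python3 - <<'E'
from h import *
dz=pick(P('lbl'),True); print(dz)
snap('pick1',220,100,280,210,2.8,'side')
E
```

```text
clear
down t4.0 tcp [ 0.4925 -0.4115  0.025 ] F [-0.3  0.6  1. ] gap 0.0559 grip 0.0 j6 -0.12
gripped t4.4 tcp [ 0.4926 -0.4116  0.0253] F [-0.9 -0.7  2.5] gap 0.0247 grip 39.6 j6 -0.12
lifted t5.9 tcp [ 0.4914 -0.4104  0.1979] F [ 1.   0.2 -2.1] gap 0.0244 grip 39.4 j6 -0.12
0.0007932522409171382
```

View pics/pick1.png

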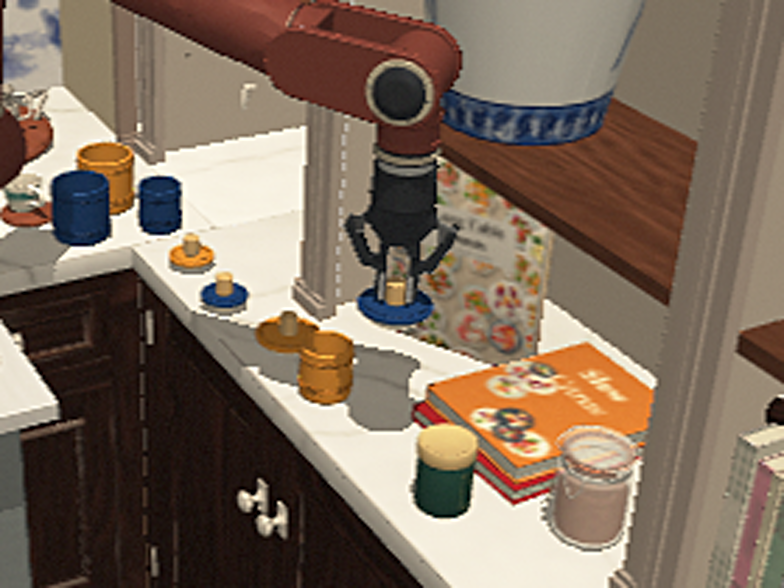

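The side crop shows the blue large lid hanging level from the fingers at (395,305). The post is at (320,230), well clear. Now I place it.

```bash
python3 - <<'E'
from h import *
a=place(P('cbl'),.092,.0008)
snap('place1',90,120,120,130,4.5); snap('place1s',220,100,280,210,2.8,'side')
if a<.003: release()
E
```

```text
contact True
seat t11.1 tcp [0.351  0.2763 0.103 ] F [-0.1 -0.2  4.3] gap 0.0245 grip 39.9 j6 -0.17
above seat -0.0003
released t12.8 tcp [0.3513 0.2765 0.2005] F [ 0.8 -0.2 -1.2] gap 0.0503 grip 0.0 j6 -0.17
```

View pics/place1s.png

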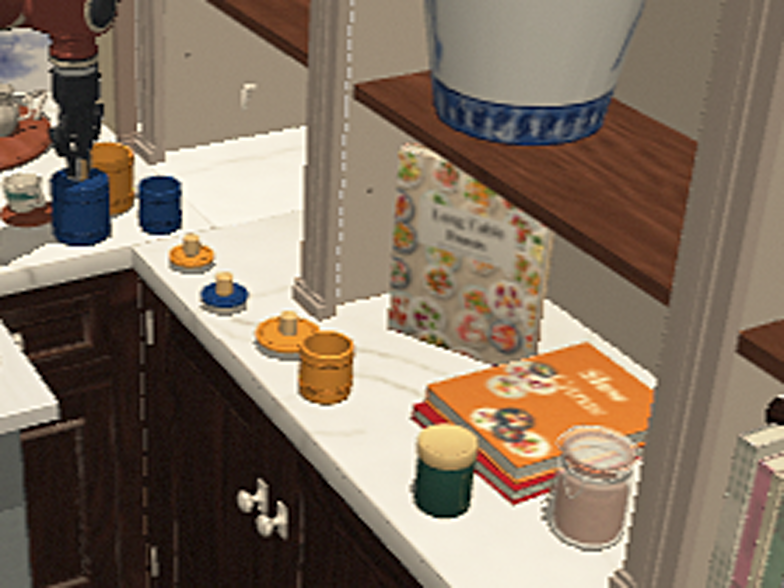

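The blue large lid contacted exactly at seat height and sits flat on its canister at (80,175). The other three run the same way, each gated on grip and seat height.

```bash
python3 - <<'E'
from h import *
for l,c,h in (('lbs','cbs',.074),('lol','col',.092),('los','cos',.074)):
    print('==',l); dz=pick(P(l)); g=ctrl.read_state()['finger_gap']
    if not .02<g<.03: print('BAD GRIP'); break
    a=place(P(c),h,dz)
    if abs(a)>.003: print('NOT SEATED'); break
    release()
else:
    go(np.array([.42,0.]),ZC)
    snap('end',90,120,320,130,2.5); snap('ends',220,100,280,210,2.8,'side'); st('end')
E
```

```text
== lbs
clear
down t16.8 tcp [ 0.4557 -0.0235  0.0249] F [ 0.  -0.3  0.3] gap 0.0559 grip 0.0 j6 -0.16
gripped t17.2 tcp [ 0.456  -0.0236  0.0252] F [-0.3  0.1  2.8] gap 0.0244 grip 39.6 j6 -0.16
lifted t18.6 tcp [ 0.4544 -0.0233  0.1982] F [-0.2  1.  -1.5] gap 0.0248 grip 39.3 j6 -0.16
contact True
seat t22.2 tcp [0.4747 0.2514 0.0849] F [-0.5 -0.5  4.2] gap 0.0245 grip 39.9 j6 -0.14
above seat -0.0003
released t23.9 tcp [0.4746 0.2513 0.1997] F [-0.5  0.   0.6] gap 0.0498 grip 0.0 j6 -0.14
== lol
clear
down t28.9 tcp [ 0.4865 -0.1629  0.0249] F [-0.2 -0.2  0.1] gap 0.0560 grip 0.0 j6 -0.15
gripped t29.2 tcp [ 0.4867 -0.163   0.0252] F [ 0.2 -0.3  2.7] gap 0.0246 grip 39.7 j6 -0.15
lifted t30.7 tcp [ 0.4852 -0.1623  0.1981] F [-1.7  0.6 -2.3] gap 0.0247 grip 39.4 j6 -0.15
contact True
seat t35.1 tcp [0.4272 0.363  0.103 ] F [0.4 0.1 4.3] gap 0.0247 grip 40.0 j6 -0.13
above seat -0.0002
released t36.6 tcp [0.4276 0.3632 0.2006] F [-0.8  0.1  0.6] gap 0.0499 grip 0.0 j6 -0.13
== los
clear
down t40.5 tcp [0.4641 0.1073 0.0249] F [0.  0.  1.1] gap 0.0560 grip 0.0 j6 -0.16
gripped t40.9 tcp [0.4642 0.1073 0.0251] F [ 0.2 -0.6  3.4] gap 0.0247 grip 39.3 j6 -0.16
lifted t42.3 tcp [0.4627 0.1072 0.1982] F [ 0.4  0.4 -2.5] gap 0.0244 grip 39.3 j6 -0.16
contact True
seat t46.5 tcp [ 0.4741 -0.2891  0.0848] F [-0.4  0.2  4.1] gap 0.0241 grip 40.0 j6 -0.13
above seat -0.0003
released t48.1 tcp [ 0.4741 -0.2891  0.1999] F [-0.4  0.2 -0.8] gap 0.0496 grip 0.0 j6 -0.13
end t50.0 tcp [ 0.42   -0.0006  0.2   ] F [ 0.6  0.1 -0.3] gap 0.0500 grip 0.0 j6 -0.18
```

View pics/end.png

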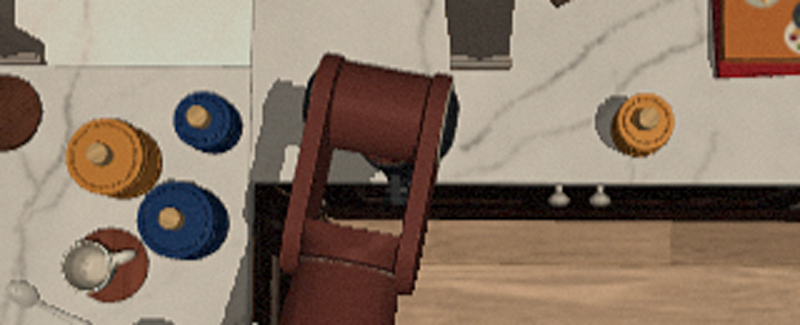

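View pics/ends.png

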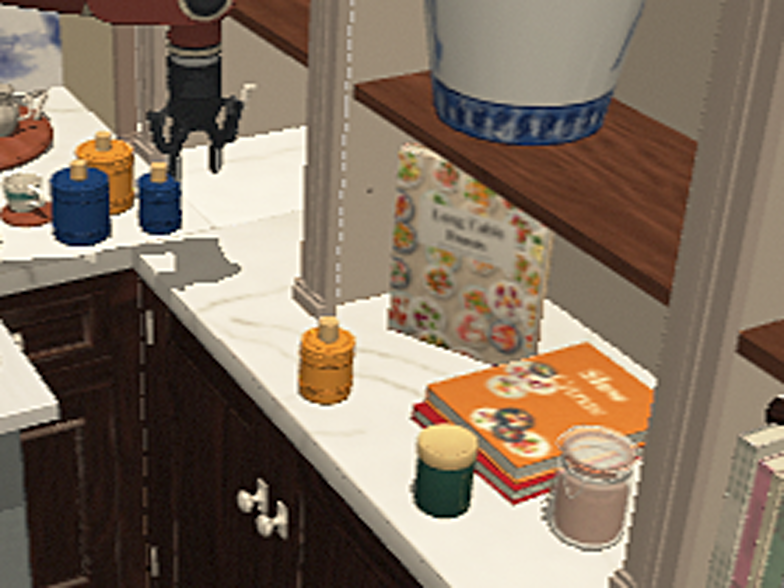

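Both views show all four lids level on their own canisters (top crop: ochre large (112,158), blue small (207,122), blue large (183,220), ochre small (643,125)). The cup and tin have not moved, and the arm is clear.

```bash
python3 -c "
from plant import ctrl
ctrl.pause(.5); print(ctrl.hand_in())"
```

```text
the job is handed in; nothing more can be done
None
```

All four canisters are closed with their own lids, each at seat height to within 0.3 mm, with the cup and tin untouched; the job was handed in at about 51 s, and no verdict was returned.

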